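# Return the practice vials to the storage rack in reverse order

## Task

Move the four capped vials from the coloured stands on the black bar into the white four-hole rack, in reverse order: the vial nearest the bar's blue end goes into the hole farthest from the rack's blue end, the next one into the hole beside it, and so on, so that the vial farthest from the bar's blue end stands next to the rack's blue end. Each must stand upright, fully down in its own hole, and be let go; tip none over, and leave the practice pad, phone and pencil case where they are.

Things in the scene. Friction and masses are not known exactly. Their poses are not given: they have to be found in the camera images.
- vial_red: amber glass vial with a red cap, loose, about 60 g: body 28 mm in diameter and 60 mm tall, then a shoulder, a cap 24 mm in diameter on top, 80 mm tall in all. Starts upright in the red stand, its underside 10 mm above the table. Origin: centre of its underside; z along its axis, up.
- vial_yellow: amber glass vial with a yellow cap, loose, about 60 g: body 28 mm in diameter and 60 mm tall, then a shoulder, a cap 24 mm in diameter on top, 80 mm tall in all. Starts upright in the yellow stand, its underside 10 mm above the table. Origin: centre of its underside; z along its axis, up.
- vial_green: amber glass vial with a green cap, loose, about 60 g: body 28 mm in diameter and 60 mm tall, then a shoulder, a cap 24 mm in diameter on top, 80 mm tall in all. Starts upright in the green stand, its underside 10 mm above the table. Origin: centre of its underside; z along its axis, up.
- vial_white: amber glass vial with a white cap, loose, about 60 g: body 28 mm in diameter and 60 mm tall, then a shoulder, a cap 24 mm in diameter on top, 80 mm tall in all. Starts upright in the white stand, its underside 10 mm above the table. Origin: centre of its underside; z along its axis, up.
- stand_red: red round stand (a cup 46 mm in outer diameter, 38 mm inside, 24 mm tall, floor 4 mm thick, rim 30 mm above the table), fixed in one of the four places of the bar. Holds the red-capped vial at the start; stays where it is. Origin: centre of its underside, 6 mm above the table.
- stand_yellow: yellow round stand (a cup 46 mm in outer diameter, 38 mm inside, 24 mm tall, floor 4 mm thick, rim 30 mm above the table), fixed in one of the four places of the bar. Holds the yellow-capped vial at the start; stays where it is. Origin: centre of its underside, 6 mm above the table.
- stand_green: green round stand (a cup 46 mm in outer diameter, 38 mm inside, 24 mm tall, floor 4 mm thick, rim 30 mm above the table), fixed in one of the four places of the bar. Holds the green-capped vial at the start; stays where it is. Origin: centre of its underside, 6 mm above the table.
- stand_white: white round stand (a cup 46 mm in outer diameter, 38 mm inside, 24 mm tall, floor 4 mm thick, rim 30 mm above the table), fixed in one of the four places of the bar. Holds the white-capped vial at the start; stays where it is. Origin: centre of its underside, 6 mm above the table.
- bar: the row of stands: fixed black bar on the table, 224 mm long, 62 mm wide, 6 mm thick, with a blue block (24 mm long, 36 mm high) at one end; the four coloured stands stand on it, their centres at x = -84, -28, +28 and +84 mm in its frame, in any order of colours. Its x axis runs along the row towards the blue end, z up; origin: on the table, under the middle of the row.
- rack: fixed white rack on the table, 224 mm long, 62 mm wide, 30 mm high, with a blue block (24 mm long, 36 mm high) at one end; four empty round holes 38 mm in diameter, 20 mm deep (floor 10 mm above the table, slightly chamfered mouth at 30 mm), centred at x = -84, -28, +28 and +84 mm, y = 0 in its frame. Its x axis runs along the row towards the blue end, z up; origin: on the table, under the middle of the row.
- pad: bystander, loose: injection practice pad, skin-coloured disc on a black round base, 70 mm in diameter, 35 mm high, beyond the two rows. Not to be moved. Origin: centre of its underside.
- phone: bystander, loose: black phone lying flat at the left of the table, 150 x 74 x 9 mm. Not to be moved. Origin: centre of its underside.
- case: bystander, loose: black hard pencil case with a metal band at the right of the table, 200 x 75 x 40 mm. Not to be moved. Origin: centre of its underside.

How it is judged:
At the end, for the whole second after the job is handed in: Each vial is in the rack hole that reverses its stand's place on the bar (within 12 mm of the hole's centre along and across, underside within 5 mm of the hole's floor, tilt below 0.15 rad), at rest (below 0.02 m/s); pad, phone and case within 30 mm of their start (((x of stand_red in the frame of bar between -0.104 and -0.064 m and x of vial_red in the frame of rack between 0.072 and 0.096 m) or (x of stand_red in the frame of bar between -0.048 and -0.008 m and x of vial_red in the frame of rack between 0.016 and 0.04 m) or (x of stand_red in the frame of bar between 0.008 and 0.048 m and x of vial_red in the frame of rack between -0.04 and -0.016 m) or (x of stand_red in the frame of bar between 0.064 and 0.104 m and x of vial_red in the frame of rack between -0.096 and -0.072 m)) and y of vial_red in the frame of rack between -0.012 and 0.012 m and z of vial_red in the frame of rack between 0.005 and 0.015 m and angle between each of vial_red, vial_yellow, vial_green, vial_white's own z axis and vertical below 0.15 rad and linear speed of each of vial_red, vial_yellow, vial_green, vial_white below 0.02 m/s and ((x of stand_yellow in the frame of bar between -0.104 and -0.064 m and x of vial_yellow in the frame of rack between 0.072 and 0.096 m) or (x of stand_yellow in the frame of bar between -0.048 and -0.008 m and x of vial_yellow in the frame of rack between 0.016 and 0.04 m) or (x of stand_yellow in the frame of bar between 0.008 and 0.048 m and x of vial_yellow in the frame of rack between -0.04 and -0.016 m) or (x of stand_yellow in the frame of bar between 0.064 and 0.104 m and x of vial_yellow in the frame of rack between -0.096 and -0.072 m)) and y of vial_yellow in the frame of rack between -0.012 and 0.012 m and z of vial_yellow in the frame of rack between 0.005 and 0.015 m and ((x of stand_green in the frame of bar between -0.104 and -0.064 m and x of vial_green in the frame of rack between 0.072 and 0.096 m) or (x of stand_green in the frame of bar between -0.048 and -0.008 m and x of vial_green in the frame of rack between 0.016 and 0.04 m) or (x of stand_green in the frame of bar between 0.008 and 0.048 m and x of vial_green in the frame of rack between -0.04 and -0.016 m) or (x of stand_green in the frame of bar between 0.064 and 0.104 m and x of vial_green in the frame of rack between -0.096 and -0.072 m)) and y of vial_green in the frame of rack between -0.012 and 0.012 m and z of vial_green in the frame of rack between 0.005 and 0.015 m and ((x of stand_white in the frame of bar between -0.104 and -0.064 m and x of vial_white in the frame of rack between 0.072 and 0.096 m) or (x of stand_white in the frame of bar between -0.048 and -0.008 m and x of vial_white in the frame of rack between 0.016 and 0.04 m) or (x of stand_white in the frame of bar between 0.008 and 0.048 m and x of vial_white in the frame of rack between -0.04 and -0.016 m) or (x of stand_white in the frame of bar between 0.064 and 0.104 m and x of vial_white in the frame of rack between -0.096 and -0.072 m)) and y of vial_white in the frame of rack between -0.012 and 0.012 m and z of vial_white in the frame of rack between 0.005 and 0.015 m and distance of each of pad, phone, case from where it was at the start of the episode below 0.03 m); the robot touches nothing.
It fails at once if a vial is tipped over (angle between any of vial_red, vial_yellow, vial_green, vial_white's own z axis and vertical above 0.8 rad).
It fails at once if a practice pad, the phone or the pencil case is pushed away (distance of any of pad, phone, case from where it was at the start of the episode above 0.03 m).
It also fails if it takes over 106 s, if anything falls off the work surface, if the arm or the gripper's body presses on something with over 40 N, if the wrist force passes 120 N, or if a joint passes its speed limit or range.

## Robot

A 6-joint arm with a two-finger parallel gripper is mounted at the origin on the work surface. World frame = base frame: x ahead of the robot, y to its left, z up, the work surface at z = 0. Lengths are in m, angles in rad, forces in N, time in s.
With the tool pointing down it reaches from about 0.275 to 0.875 m from the base axis. Payload 12.5 kg.
Tool frame: the origin (TCP) lies on the centre line of the jaws, within the pads' length; the fingertips stand r.finger_overhang ahead of it and the grasp point (between the pads) lies 3 mm ahead of it (r.finger_overhang is the distance from the TCP to the fingertips, in m); z points along the fingers, y is the direction in which the jaws open and shut (so a half turn about z gives the same grasp; the last joint's range is limited). The gripper opens to 85 mm and grips with 20 to 120 N. Pads are 22 mm wide; open, the fingers measure 114 mm over their backs; the gripper's body (76 mm by 85 mm) begins 54 mm behind the grasp point. The pads swing forward as they close: fully open they stand 13 mm farther back than shut.
Start: joints at [1.247, 0.351, 1.652, -0, 1.139, -0.085], TCP at [0.13, 0.534, 0.216] pointing down, gripper open.
Joint ranges: [-2.75, 2.75], [-0.79, 2.1], [0.01, 2.65], [-1.57, 4.71], [0.07, 3.14], [-2.87, 2.87]. Speed limits (rad/s): [2.22, 2.22, 2.79, 3.14, 3.14, 3.14].

## Interface

Orientations are given as a unit quaternion [x, y, z, w].
In Python, from cell import r, optics gives the robot as it stands. The module is installed in compiled form; this text tells all that it offers. Calls block until the motion is done:
- r.move_to(position, orientation): joint-space move of the TCP to a pose.
- r.move_linear(position, rot=None, vel=0.15): straight line of the TCP; rot=None keeps the orientation; vel is the mean speed in m/s.
- r.set_joints(angles): joint-space move.
- r.set_gripper(opening, squeeze=None): opening from 0.0 (shut) to 1.0 (fully open); squeeze is the grip in N (None keeps the last); returns when the fingers have stopped.
- r.sleep(seconds).
- r.inverse_kinematics(position, orientation): joint angles nearest the present ones, or None.
- optics.get_image(name): name is "side" or "top"; returns a dict with "pixels" (400x640x3 uint8, red, green, blue), "depth" (400x640 float32, m along the optical axis (not along the pixel's ray), 0 where there is no reading), "fx", "fy", "cx", "cy" (pixels), "camera_from_world" (4x4, takes a point from world to camera coordinates). Camera axes: x right, y down, z forward; pixel columns grow to the right and rows downward; lengths in m; the calibration is good to about 2 mm. A picture is of the moment at which its call begins.
A pose or a line that the arm cannot do raises r.PlanningError and nothing moves.
- r.hand_in(): hands the job in, once; it reports no verdict.
Readings, each from a call of its own:
- r.current_t(): time.
- r.current_q(): joint angles.
- r.current_qvel(): joint speeds.
- r.current_effort(): joint torques, N m.
- r.current_tool_pos(): TCP position.
- r.current_ee_rot(): TCP orientation.
- r.current_contact_force(): force on the tool from outside, world axes, zero at the start.
- r.current_torque(): the same for the moment, N m.
- r.current_opening(): opening from 0.0 (shut) to 1.0 (fully open).
Only numpy, scipy, OpenCV 4.12 (cv2) and the standard library are available. Lean on these libraries where they do the work, as an engineer would, in place of code of your own. Each camera call takes 0.05 s, during which the arm holds its last target. There are 200 camera calls.

## Working session

There is one attempt and no reset: what is moved stays moved. The work goes in short steps, each a Python script; the robot and the scene stay as the last script left them, time stands still between calls to the robot, and variables do not carry over. Pictures are saved under pics/ and viewed, about 12 in all and at most 16, crops included, and the job is handed in when it is done.

```bash
mkdir -p pics; cat > h.py <<'E'
import numpy as np, cv2
from cell import r, optics
def snap(name,fn=None):
    d=optics.get_image(name)
    if fn: cv2.imwrite('pics/'+fn,d['pixels'][:,:,::-1])
    return d
def cloud(d):
    z=d['depth']; v,u=np.mgrid[:z.shape[0],:z.shape[1]]
    P=np.stack([(u-d['cx'])/d['fx']*z,(v-d['cy'])/d['fy']*z,z,np.ones_like(z)],-1)
    W=P@np.linalg.inv(d['camera_from_world']).T
    W=W[...,:3]; W[z<=0]=np.nan
    return W
E
python3 - <<'E'
from h import *
for n in('top','side'):
    d=snap(n,n+'0.png'); W=cloud(d); np.savez(f'{n}0.npz',W=W,rgb=d['pixels'],T=d['camera_from_world'],k=[d['fx'],d['fy'],d['cx'],d['cy']])
    C=np.linalg.inv(d['camera_from_world']); print(n,C[:3,3].round(3),C[:3,2].round(2),d['fx'])
print(r.current_t(),r.current_tool_pos(),r.current_ee_rot(),r.finger_overhang,r.current_opening())
E
```

```text
top [0.435 0.009 1.179] [ 0.15 -0.01 -0.99] 377.42638437280124
side [ 0.31  -0.973  1.016] [ 0.2   0.7  -0.69] 462.3539042502531
0.1 [0.12995794 0.53411    0.21602011] [ 1.19100131e-01  9.92882110e-01 -5.14412870e-04 -1.00293687e-04] 0.022 0.9989885882759858
```

View pics/top0.png

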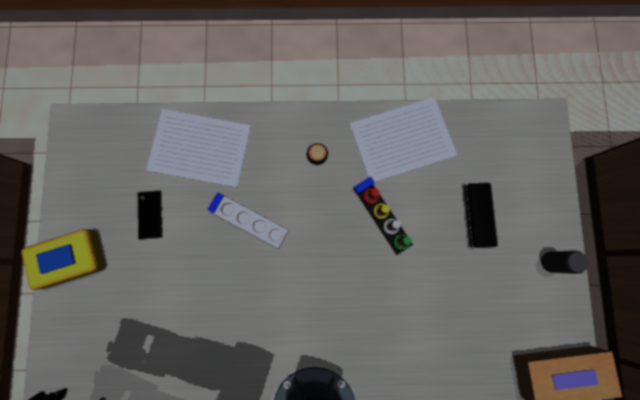

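View pics/side0.png

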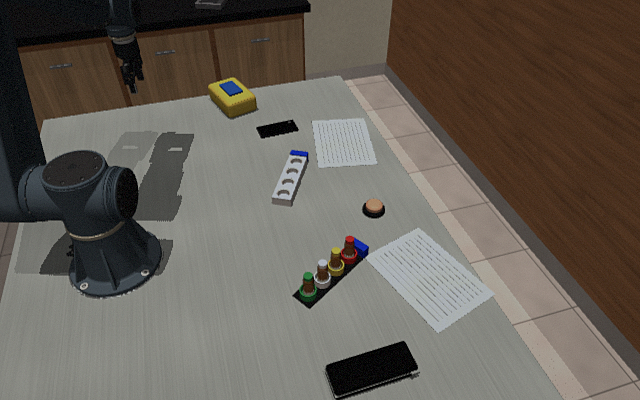

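Top view: the rack is at about (248,220) with its blue end at (215,203). The bar is at about (383,216) with its blue end at (364,186), and the order from blue is red (372,196), yellow (381,211), white (392,227), green (403,242). The side view shows the same order. The arm seems to be missing from the top view, so I'll check the calibration before measuring.

```bash
cat > m.py <<'E'
import numpy as np, cv2
def load(n):
    f=np.load(n+'0.npz'); return f['W'],f['rgb'],f['T'],f['k']
def proj(T,k,P):
    p=T[:3,:3]@np.array(P)+T[:3,3]; return np.r_[k[0]*p[0]/p[2]+k[2],k[1]*p[1]/p[2]+k[3],p[2]]
def ray(T,k,u,v,z):
    C=np.linalg.inv(T); d=C[:3,:3]@np.array([(u-k[2])/k[0],(v-k[3])/k[1],1]); o=C[:3,3]
    return o+d*(z-o[2])/d[2]
E
python3 - <<'E'
from m import *
for n in('top','side'):
    W,rgb,T,k=load(n); print(n,k.round(1),'tcp',proj(T,k,[.13,.534,.216]).round(1),'base',proj(T,k,[0,0,0]).round(1))
    pts={'top':[(320,280),(450,280),(100,180),(248,220),(383,216)],'side':[(240,200),(230,300),(400,340),(290,178),(349,240)]}[n]
    for u,v in pts: print((u,v),W[v,u].round(3))
    hsv=cv2.cvtColor(rgb,cv2.COLOR_RGB2HSV)
    for c,(lo,hi) in dict(blue=((110,120,60),(130,255,255)),red=((0,150,60),(8,255,255)),yellow=((22,150,60),(35,255,255)),green=((50,100,40),(85,255,255))).items():
        m=cv2.inRange(hsv,lo,hi)
        nn,_,st,ce=cv2.connectedComponentsWithStats(m)
        for i in range(1,nn):
            if 20<st[i,4]<900:
                w=W[_==i]; print(c,st[i].tolist(),ce[i].round(1),'med',np.nanmedian(w,0).round(3),'zmax',np.nanmax(w[:,2]).round(3))
E
```

```text
top [377.4 377.4 311.3 203.5] tcp [ 90.8 392.8   0.9] base [313.8 411.2   1.1]
(320, 280) [ 0.375 -0.025  0.001]
(450, 280) [ 0.37  -0.422  0.007]
(100, 180) [ 0.698  0.669 -0.002]
(248, 220) [0.562 0.196 0.011]
(383, 216) [ 0.569 -0.224  0.012]
blue [354, 177, 20, 16, 166] [363.8 184.8] med [ 0.663 -0.165  0.037] zmax 0.043
blue [208, 193, 15, 20, 153] [215.  202.3] med [0.616 0.293 0.037] zmax 0.042
blue [37, 245, 37, 28, 670] [ 55.  258.6] med [0.45  0.736 0.08 ] zmax 0.086
blue [554, 371, 43, 18, 556] [574.6 379. ] med [ 0.101 -0.72   0.083] zmax 0.089
red [364, 188, 15, 16, 143] [371.6 195.3] med [ 0.626 -0.185  0.032] zmax 0.097
yellow [374, 203, 15, 16, 150] [381.2 210.3] med [ 0.58  -0.212  0.032] zmax 0.095
green [394, 234, 17, 16, 151] [402.2 241.7] med [ 0.486 -0.271  0.032] zmax 0.096
side [462.4 462.4 317.6 206.2] tcp [140.1  94.4   1.6] base [116.9 261.5   1.3]
(240, 200) [0.379 0.152 0.001]
(230, 300) [ 0.288 -0.225  0.001]
(400, 340) [ 0.666 -0.463  0.004]
(290, 178) [0.553 0.178 0.03 ]
(349, 240) [ 0.626 -0.192  0.092]
blue [220, 81, 22, 14, 134] [230.3  87.7] med [0.449 0.734 0.081] zmax 0.088
blue [290, 150, 18, 7, 78] [298.5 152.8] med [0.614 0.296 0.036] zmax 0.044
blue [354, 238, 15, 20, 158] [360.3 247.3] med [ 0.668 -0.179  0.035] zmax 0.072
red [346, 236, 8, 10, 61] [349.4 240.1] med [ 0.629 -0.191  0.089] zmax 0.094
red [341, 248, 16, 16, 81] [348.5 257. ] med [ 0.625 -0.2    0.027] zmax 0.056
yellow [332, 247, 8, 10, 54] [335.7 251.1] med [ 0.581 -0.217  0.09 ] zmax 0.094
yellow [328, 260, 17, 16, 110] [335.9 269. ] med [ 0.577 -0.23   0.024] zmax 0.055
green [303, 272, 10, 10, 69] [307.7 276.3] med [ 0.488 -0.276  0.089] zmax 0.093
green [299, 285, 18, 17, 138] [307.4 294.6] med [ 0.479 -0.288  0.024] zmax 0.035
```

The calibration agrees with both views. Next: measure the caps and rack precisely, then overlay the result to check it.

```bash
cat > fit.py <<'E'
from m import *
import json
from scipy.optimize import least_squares
S=np.array([84,28,-28,-84])/1000  # from the blue end
def rowfit(P,s=S):
    f=lambda p:(np.c_[p[0]+s*np.cos(p[2]),p[1]+s*np.sin(p[2])]-P).ravel()
    d=P[0]-P[-1]; q=least_squares(f,[*P.mean(0),np.arctan2(d[1],d[0])]); return q.x,(q.fun*1000).reshape(-1,2)
guess=np.array([[.628,-.187],[.581,-.214],[.534,-.243],[.488,-.271]])
caps={}
for n in('top','side'):
    W,rgb,T,k=load(n); out=[]
    for g in guess:
        near=np.linalg.norm(W[...,:2]-g,axis=2)<.03
        w=W[near&(W[...,2]>.083)&(W[...,2]<.105)]
        zt=np.percentile(w[:,2],80); top=w[w[:,2]>.086]
        out.append((top[:,:2].max(0)+top[:,:2].min(0))/2)
        vv,uu=np.where(near&(W[...,2]>.086)&(W[...,2]<.105)); c=ray(T,k,uu.mean(),vv.mean(),.09)
        print(n,len(top),'p80',zt.round(3),'bbox',out[-1].round(4),'ray',c.round(4)); out[-1]=c[:2]
    caps[n]=np.array(out); x,e=rowfit(caps[n]); print(n,'bar',x.round(4),'res mm',e.round(1).tolist())
print('diff mm',((caps['top']-caps['side'])*1000).round(1).tolist())
# rack
c0=np.array([.557,.19])
for n in('top','side'):
    W,rgb,T,k=load(n)
    near=np.linalg.norm(W[...,:2]-c0,axis=2)<.15
    hsv=cv2.cvtColor(rgb,cv2.COLOR_RGB2HSV)
    m=(near&(W[...,2]>.024)&(W[...,2]<.04)&(hsv[...,1]<90)).astype(np.uint8)
    nn,l,st,_=cv2.connectedComponentsWithStats(m); i=1+st[1:,4].argmax()
    w=W[l==i]; print(n,'rack n',len(w),'z',np.median(w[:,2]).round(4))
    xy=np.array([ray(T,k,u,v,.03)[:2] for v,u in zip(*np.where(l==i))]).astype(np.float32)
    (cx,cy),(a,b),ang=cv2.minAreaRect(xy); print(' rect',round(cx,4),round(cy,4),round(a,4),round(b,4),round(ang,1))
    bm=cv2.inRange(hsv,(110,100,40),(130,255,255))&(near.astype(np.uint8)*255)
    vv,uu=np.where((bm>0)&(W[...,2]>.03)); print(' blue',ray(T,k,uu.mean(),vv.mean(),.036).round(4))
    # holes: enclosed low-depth/dark patches inside the rect
    cnts,h=cv2.findContours((l==i).astype(np.uint8),cv2.RETR_CCOMP,cv2.CHAIN_APPROX_NONE)
    for c,hh in zip(cnts,h[0]):
        if hh[3]>=0 and len(c)>8:
            M=c[:,0].mean(0); print(' hole px',M.round(1),len(c),ray(T,k,*M,.03).round(4))
E
python3 fit.py
python3 - <<'E'
import cv2,numpy as np
a=cv2.imread('pics/top0.png')[185:255,195:300]; b=cv2.imread('pics/side0.png')[145:210,255:325]
a=cv2.resize(a,None,fx=5,fy=5,interpolation=3); b=cv2.resize(b,None,fx=4,fy=5.385,interpolation=3)
print(a.shape,b.shape); h=min(a.shape[0],b.shape[0])
cv2.imwrite('pics/crop1.png',np.hstack([a[:h],b[:h]])[:, :805][:, :800])
E
```

```text
top 52 p80 0.092 bbox [ 0.6311 -0.1885] ray [ 0.6305 -0.1878  0.09  ]
top 52 p80 0.092 bbox [ 0.5815 -0.2169] ray [ 0.5815 -0.2171  0.09  ]
top 55 p80 0.092 bbox [ 0.5355 -0.2458] ray [ 0.5357 -0.2463  0.09  ]
top 56 p80 0.094 bbox [ 0.4876 -0.2749] ray [ 0.4881 -0.275   0.09  ]
top bar [ 0.559  -0.2315  0.551 ] res mm [[-0.0, 0.3], [1.3, 0.2], [-0.6, 0.1], [-0.8, -0.5]]
side 47 p80 0.092 bbox [ 0.6285 -0.1871] ray [ 0.6287 -0.187   0.09  ]
side 53 p80 0.092 bbox [ 0.5797 -0.2161] ray [ 0.5802 -0.2156  0.09  ]
side 59 p80 0.091 bbox [ 0.5344 -0.2448] ray [ 0.5341 -0.2452  0.09  ]
side 63 p80 0.091 bbox [ 0.4876 -0.2738] ray [ 0.4875 -0.274   0.09  ]
side bar [ 0.5576 -0.2305  0.5537] res mm [[0.3, 0.7], [1.2, -0.1], [-0.3, -0.0], [-1.3, -0.6]]
diff mm [[1.8, -0.8], [1.3, -1.4], [1.6, -1.1], [0.7, -1.0]]
top rack n 1018 z 0.0306
 rect 0.5556 0.1842 0.2248 0.0619 61.2
 blue [0.6151 0.2922 0.036 ]
 hole px [275.  234.5] 38 [0.5145 0.1103 0.03  ]
 hole px [259.  225.9] 36 [0.5413 0.1591 0.03  ]
 hole px [242.9 217.3] 37 [0.5685 0.2083 0.03  ]
 hole px [227.3 208.7] 37 [0.5956 0.2564 0.03  ]
side rack n 664 z 0.0302
 rect 0.554 0.1849 0.2399 0.0648 61.1
 blue [0.6138 0.2945 0.036 ]
 hole px [282.8 193.7] 29 [0.5123 0.109  0.03  ]
 hole px [287.5 182.5] 28 [0.5396 0.1578 0.03  ]
 hole px [291.3 171.7] 27 [0.5654 0.208  0.03  ]
 hole px [295.7 161.9] 27 [0.5931 0.2551 0.03  ]
(350, 525, 3) (350, 280, 3)
```

View pics/crop1.png

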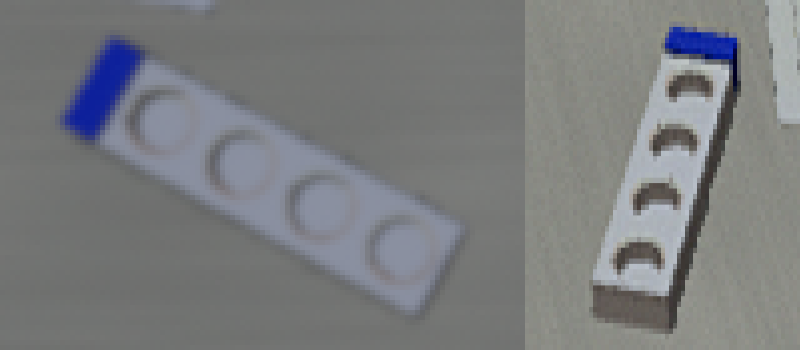

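The rack's blue end is at the upper left in both crops, and all four holes are visible. The row fits match the 56 mm pitch, and the two views differ by 1–2 mm, so I'll average them. I'll move the red vial first, watching force and opening.

```bash
cat > pick.py <<'E'
from h import *
caps=np.array([[.6296,-.1874],[.5809,-.2163],[.5349,-.2457],[.4878,-.2745]])
S=np.array([84,28,-28,-84])/1000
RC=np.array([.5545,.1835]); RY=np.deg2rad(61.0); BY=.552
holes=RC+np.outer(-S,[np.cos(RY),np.sin(RY)])   # already reversed: stand i -> holes[i]
def quats(yaw):  # jaws along row's y axis
    out=[]
    for a in (yaw+np.pi/2,yaw-np.pi/2):
        c,s=np.cos(a),np.sin(a)
        R=np.array([[-s,c,0],[c,s,0],[0,0,-1]]).T
        R=np.c_[[-s,c,0],[c,s,0],[0,0,-1]]
        from scipy.spatial.transform import Rotation
        out.append(Rotation.from_matrix(R).as_quat())
    return out
def best(p,yaw):
    q0=r.current_q(); B=[]
    for q in quats(yaw):
        j=r.inverse_kinematics(p,q)
        if j is not None: B.append((np.abs(np.array(j)-q0).max(),q,np.round(j,2)))
    return min(B,key=lambda t:t[0])
ZG=.060; ZH=.175
def st(t): print(t,'t',round(r.current_t(),1),'p',np.round(r.current_tool_pos(),4),'F',np.round(r.current_contact_force(),1),'open',round(r.current_opening(),3))
def grab(i,verbose=1):
    p=[*caps[i],ZH]; b=best(p,BY); print(b[2]); r.set_gripper(.65,30); r.move_to(p,b[1])
    r.move_linear([*caps[i],ZG],vel=.12); r.set_gripper(0,30); st('grip')
    r.move_linear([*caps[i],ZH],vel=.15); st('up')
def carry(i):
    p=[*holes[i],ZH]; b=best(p,RY); print(b[2]); r.move_to(p,b[1]); st('over')
def lower(i,off=(0,0)):
    h=holes[i]+off
    r.move_linear([*h,.085],vel=.15); r.move_linear([*h,ZG+.001],vel=.05); st('down')
def release(i,off=(0,0)):
    r.set_gripper(.65); st('rel'); r.move_linear([*(holes[i]+off),ZH],vel=.2)
E
python3 - <<'E'
from pick import *
print(holes.round(4).tolist())
grab(0); carry(0)
snap('side','s1.png'); d=snap('top','t1.png')
a=cv2.imread('pics/s1.png')[80:240,200:400]; b=cv2.imread('pics/t1.png')[150:310,170:370]
cv2.imwrite('pics/c2.png',np.hstack([cv2.resize(x,None,fx=2,fy=2) if 0 else cv2.resize(x,(400,320),interpolation=3) for x in(a,b)]))
E
```

```text
[[0.5138, 0.11], [0.5409, 0.159], [0.5681, 0.208], [0.5952, 0.257]]
[-0.36  0.59  1.39 -0.    1.16  0.66]
grip t 5.1 p [ 0.63   -0.1875  0.0607] F [-1.5  1.   6.4] open 0.262
up t 6.0 p [ 0.629  -0.1872  0.1738] F [-0.3  0.2 -0.6] open 0.263
[ 0.12  0.36  1.76 -0.    1.03  0.63]
over t 7.2 p [0.5144 0.1093 0.175 ] F [-0.2  0.5 -0.5] open 0.264
```

View pics/c2.png

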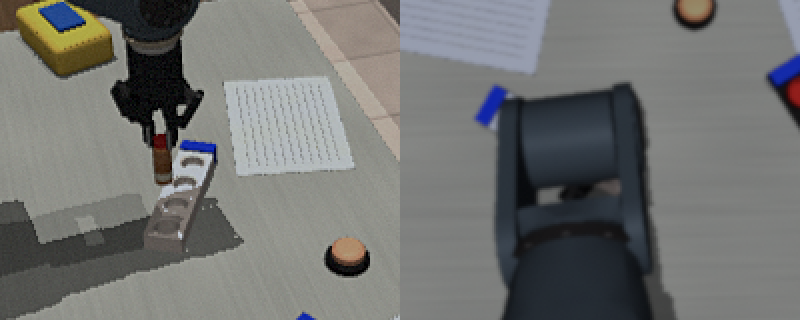

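The side crop shows the red vial hanging upright in the jaws above the rack, though the opening of 0.26 is smaller than a 28 mm body suggests. I'll measure its height and its position in the hand.

```bash
python3 - <<'E'
from h import *
d=snap('side','s2.png'); W=cloud(d)
for v in range(130,182,3):
    print(v,[(d['pixels'][v,u].tolist(),W[v,u].round(3).tolist()) for u in (281,)])
g=(np.linalg.norm(W[...,:2]-[.514,.105],axis=2)<.03)&(W[...,2]>.08)
hsv=cv2.cvtColor(d['pixels'],cv2.COLOR_RGB2HSV); m=g&(hsv[...,1]>120)&((hsv[...,0]<20)|(hsv[...,0]>172))
vv,uu=np.where(m); print(uu.min(),uu.max(),vv.min(),vv.max(),np.nanpercentile(W[m],[2,50,98],axis=0).round(3))
cv2.imwrite('pics/c3.png',cv2.resize(d['pixels'][110:190,240:330,::-1],None,fx=6,fy=6,interpolation=3))
E
```

```text
130 [([13, 16, 16], [0.517, 0.086, 0.287])]
133 [([0, 5, 1], [0.517, 0.089, 0.275])]
136 [([45, 47, 44], [0.516, 0.086, 0.266])]
139 [([142, 144, 137], [0.585, 0.448, -0.003])]
142 [([155, 155, 147], [0.58, 0.43, -0.004])]
145 [([156, 159, 151], [0.575, 0.405, 0.001])]
148 [([73, 8, 5], [0.518, 0.113, 0.206])]
151 [([78, 11, 12], [0.515, 0.1, 0.205])]
154 [([83, 37, 27], [0.515, 0.101, 0.193])]
157 [([70, 45, 30], [0.513, 0.096, 0.186])]
160 [([67, 45, 27], [0.513, 0.098, 0.173])]
163 [([60, 39, 18], [0.512, 0.096, 0.164])]
166 [([63, 37, 22], [0.512, 0.101, 0.149])]
169 [([94, 91, 80], [0.51, 0.098, 0.14])]
172 [([71, 54, 45], [0.51, 0.097, 0.129])]
175 [([180, 186, 194], [0.528, 0.199, 0.032])]
178 [([167, 173, 178], [0.525, 0.188, 0.029])]
181 [([112, 103, 98], [0.522, 0.174, 0.028])]
268 288 121 171 [[0.497 0.092 0.133]
 [0.512 0.101 0.182]
 [0.526 0.117 0.283]]
```

View pics/c3.png

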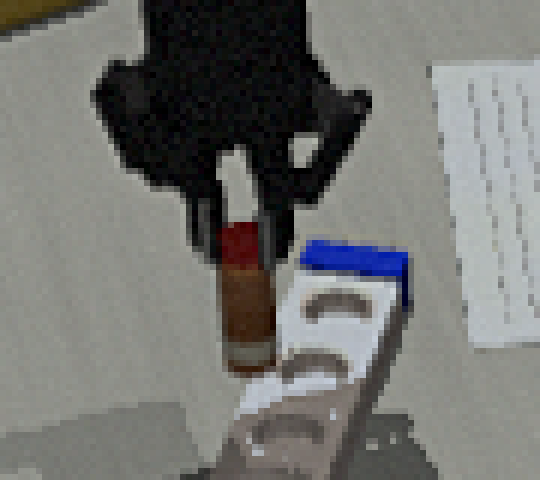

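The cap top is at 0.205 and the underside at about 0.125 for a TCP of 0.175, so it hasn't slipped. The vial's centre is about (0.513, 0.110), over the hole. Lowering now.

```bash
python3 - <<'E'
from pick import *
lower(0); release(0); st('clear')
grab(1); d=snap('side','s3.png')
a=cv2.resize(d['pixels'][130:310,240:400,::-1],None,fx=3.3,fy=3.3,interpolation=3); cv2.imwrite('pics/c4.png',a); print(a.shape)
E
```

```text
down t 8.8 p [0.5137 0.1101 0.0607] F [-0.9  0.1  1.8] open 0.266
rel t 9.2 p [0.5138 0.11   0.0609] F [0.4 0.6 1.1] open 0.651
clear t 9.9 p [0.5132 0.11   0.1741] F [ 0.5 -0.6 -0.1] open 0.649
[-0.43  0.52  1.5  -0.    1.12  0.59]
grip t 12.9 p [ 0.5812 -0.2164  0.0606] F [-1.5  0.3  6.1] open 0.266
up t 13.8 p [ 0.5804 -0.2161  0.174 ] F [ 0.4 -0.6 -0.5] open 0.262
(594, 528, 3)
```

View pics/c4.png

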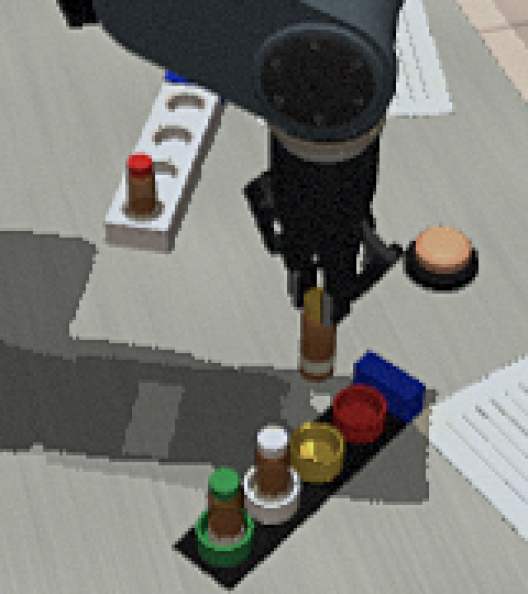

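The picture shows the red vial upright in the rack hole farthest from the blue end (crop 140,190), and the yellow vial upright in the jaws (317,335). Its neighbours haven't moved, so I'll carry on the same way.

```bash
python3 - <<'E'
from pick import *
carry(1); lower(1); release(1)
grab(2); o=r.current_opening()
if .2<o<.35:
    carry(2); lower(2); release(2)
    grab(3); d=snap('side')
    a=cv2.resize(d['pixels'][130:310,240:400,::-1],None,fx=3.3,fy=3.3,interpolation=3); cv2.imwrite('pics/c5.png',a)
E
```

```text
[ 0.2   0.42  1.66 -0.    1.06  0.71]
over t 15.2 p [0.5413 0.1582 0.1749] F [-0.4 -1.5 -0.7] open 0.262
down t 16.6 p [0.5408 0.159  0.0608] F [-0.2  1.   1.4] open 0.263
rel t 17.0 p [0.5409 0.159  0.0609] F [-1.   0.3 -0.5] open 0.651
[-0.51  0.46  1.59 -0.    1.09  0.51]
grip t 21.0 p [ 0.5352 -0.2459  0.0606] F [-0.8  1.2  5.6] open 0.266
up t 21.9 p [ 0.5344 -0.2454  0.1739] F [ 0.1 -0.2 -1.1] open 0.261
[ 0.27  0.49  1.54 -0.    1.1   0.78]
over t 23.6 p [0.5684 0.207  0.1749] F [-0.5 -0.1 -1.3] open 0.264
down t 24.9 p [0.568  0.208  0.0608] F [-0.4  0.3  1.1] open 0.263
rel t 25.4 p [0.5681 0.208  0.061 ] F [-0.9 -0.  -0.4] open 0.654
[-0.6   0.41  1.67 -0.    1.06  0.42]
grip t 29.6 p [ 0.4881 -0.2747  0.0606] F [-0.7  0.5  6. ] open 0.259
up t 30.5 p [ 0.4873 -0.2742  0.174 ] F [-0.6 -0.8 -0.3] open 0.261
```

View pics/c5.png

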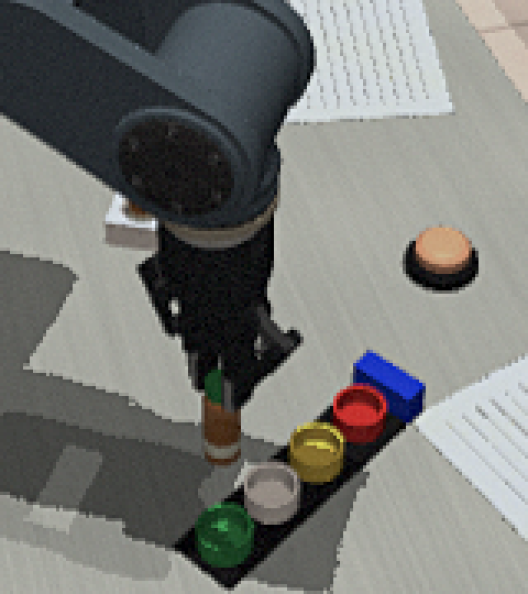

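The green vial hangs upright in the jaws (crop 222,420), all four stands are empty, and the pad hasn't moved. I'll place green, move the arm clear and check everything in both views.

```bash
python3 - <<'E'
from pick import *
carry(3); lower(3); release(3); st('clear')
r.set_joints([-1.0,0.351,1.652,0,1.139,-.085]); st('parked')
ax=np.array([np.cos(RY),np.sin(RY)]); ims=[]
for n in('top','side'):
    d=snap(n,n+'9.png'); W=cloud(d); T=d['camera_from_world']; C=np.linalg.inv(T)
    for i,h in enumerate(holes):
        m=(np.linalg.norm(W[...,:2]-h,axis=2)<.027)&(W[...,2]>.085)&(W[...,2]<.11)
        vv,uu=np.where(m); q=C[:3,:3]@[(uu.mean()-d['cx'])/d['fx'],(vv.mean()-d['cy'])/d['fy'],1]; p=C[:3,3]+q*(.09-C[2,3])/q[2]
        e=(p[:2]-h)*1000; print(n,'hole',i,'n',len(vv),'top z',np.percentile(W[m][:,2],80).round(3),'along/across mm',round(e@ax,1),round(e@[-ax[1],ax[0]],1),'rgb',np.median(d['pixels'][m],0))
a=np.load('top0.npz')['rgb'].astype(int); b=cv2.imread('pics/top9.png')[:,:,::-1].astype(int)
for n,(x,y,w,hh) in dict(phone=(130,183,40,65),case=(455,175,50,80),pad=(300,138,35,32)).items(): print(n,'changed px',(np.abs(a-b)[y:y+hh,x:x+w].max(2)>40).sum())
A=cv2.resize(cv2.imread('pics/side9.png')[110:230,230:400],(510,360),interpolation=3); B=cv2.resize(cv2.imread('pics/top9.png')[180:270,195:267+0],(288,360),interpolation=3)
cv2.imwrite('pics/c6.png',np.hstack([A,B]))
E
```

```text
[ 0.34  0.57  1.42 -0.    1.15  0.84]
over t 32.5 p [0.5956 0.256  0.175 ] F [ 0.8 -0.3 -0.8] open 0.265
down t 33.9 p [0.5951 0.257  0.0607] F [-1.7 -0.6  0.5] open 0.262
rel t 34.3 p [0.5952 0.2569 0.0609] F [ 0.5  0.2 -0.9] open 0.648
clear t 35.0 p [0.5946 0.2567 0.1738] F [-1.2 -0.7 -0.7] open 0.649
parked t 37.6 p [ 0.3357 -0.4356  0.2162] F [-0.3  0.1 -0.4] open 0.651
top hole 0 n 54 top z 0.093 along/across mm -0.5 -0.8 rgb [135.  32.  29.]
top hole 1 n 54 top z 0.093 along/across mm -0.9 -0.2 rgb [144. 149.  46.]
top hole 2 n 54 top z 0.092 along/across mm -1.1 -0.0 rgb [146.  152.  167.5]
top hole 3 n 54 top z 0.093 along/across mm -1.7 -0.7 rgb [ 35.5 110.5  51. ]
side hole 0 n 35 top z 0.091 along/across mm -1.1 0.8 rgb [192.  42.  40.]
side hole 1 n 38 top z 0.091 along/across mm -2.0 0.6 rgb [193.  185.5  73.5]
side hole 2 n 34 top z 0.092 along/across mm -2.2 1.5 rgb [192.  198.  207.5]
side hole 3 n 33 top z 0.092 along/across mm -2.3 0.8 rgb [ 49. 135.  67.]
phone changed px 0
case changed px 0
pad changed px 0
```

View pics/c6.png

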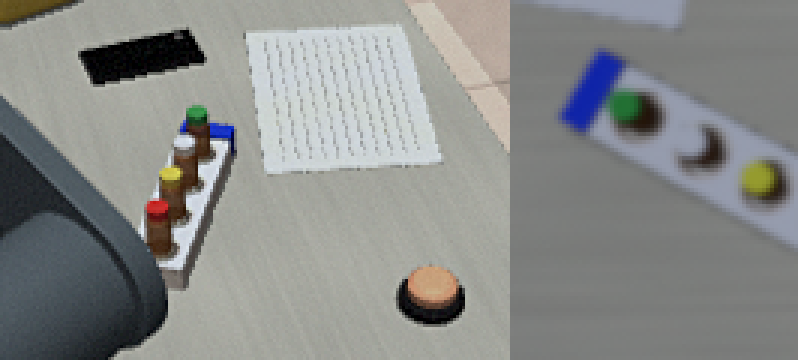

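All four vials stand upright in the rack. From the blue end the order is green, white, yellow, red, the reverse of the bar. Handing in.

```bash
python3 -c "
from cell import r
r.hand_in(); print(r.current_t())"
```

```text
the job is handed in; nothing more can be done
the job is handed in; nothing more can be done
```

All four vials are in the rack, and the job was handed in at about 38 s of the 106 s allowed. From the blue end, the bar held red, yellow, white, green. The rack now holds green, white, yellow, red, which is the required reverse order.

**Last checks, with the arm parked clear:**
- **Position:** in both views every cap is within about 2.7 mm of its hole's measured centre; the limit is 12 mm.
- **Depth:** cap tops are at 0.091–0.093 m, against 0.090 m for a vial fully down. Depth readings on the untouched vials were as high, so I take them as seated.
- **Upright:** all four look upright in the final pictures.
- **Bystanders:** the phone, pad and case showed no changed pixels in the top view.

**What disagreed:**
- **Cameras:** the two views differed by 1–2 mm, within the stated calibration, so I averaged them.
- **Grip:** the jaws read 0.26 open, about 22 mm if that scale is linear, while the vial body is 28 mm. I didn't work out why; on the red vial I measured no slip, and none of the others showed any sign of slipping.

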